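# Housings to the degreasing tin, bottle uncapped

## Robot

A 6-joint arm with a two-finger parallel gripper is mounted at the origin on the work surface. World frame = base frame: x ahead of the robot, y to its left, z up, the work surface at z = 0. Lengths are in mm, angles in rad, forces in N, time in s.
With the tool pointing down it reaches from about 275 to 750 mm from the base axis. Payload 10.2 kg.
Tool frame: the origin (TCP) lies at the very end of the fingers, on their centre line; the grasp point (between the pads) lies 19 mm behind it (ctrl.grip_depth is the distance from the TCP to the grasp point, in mm); z points along the fingers, x is the direction in which the jaws open and shut, and the axes are right-handed (so a half turn about z gives the same grasp; the last joint's range is limited). The gripper opens to 85 mm and grips with 20 to 120 N. Pads are 22 mm wide; open, the fingers measure 114 mm over their backs; the gripper's body (76 mm by 85 mm) begins 54 mm behind the grasp point. The pads swing forward as they close: fully open they stand 13 mm farther back than shut.
Start: joints at [-1.35, 0.313, 1.498, -0, 1.331, -0.223], TCP at [225.41, -474.153, 231.294] pointing down, gripper open.
Joint ranges: [-2.94, 2.94], [-0.97, 2.17], [0.19, 2.56], [-1.23, 4.37], [0.02, 3.11], [-2.88, 2.88]. Speed limits (rad/s): [2.39, 2.39, 3.01, 3.14, 3.14, 3.14].

## Interface

Orientations are given as a unit quaternion [w, x, y, z].
In Python, from rig import ctrl gives the robot as it stands.
- The arm moves only by the tool play_rows, never from a script. Its argument "motion" is a list of rows, each a list of 2 entries, a list of its own where there are three numbers: the shift along the tool's x, y, z in mm, then the turn, a rotation vector about the tool's x, y, z in degrees. A call has 1 to 20 rows; each row shifts and turns the commanded pose from where the row before left it, along the tool's axes as they then stand; what a row does not reach is not made up. A row lasts 1/12 s, in which the tool goes at most 41.7 mm and 7.16 degrees, less where a joint would pass 70% of its speed; a pose out of reach is approached as far as the arm can. A call with a gripper value outside its range is refused whole. "fingers" is the finger opening in mm, from 0 to 85.4, set as the call begins (left out, the last holds). The fingers move at their own pace and stop on an object; "squeeze" is the grip in N (left out, the last holds). Time passes only in rows, so rows that do not move let the fingers close. It gives the time, the measured TCP pose, the force and the opening at its end, in the units of the state.
- ctrl.sense(): the state, without advancing time (a new reading comes with each control period).
- ctrl.capture(name): name is "scene" or "top" or "wrist"; returns the picture (400x640x3 uint8, red, green, blue); there is no depth.
- ctrl.get_calibration(name): a dict with "K" (3x3 intrinsics, pixels), "R" (3x3) and "t" (3): a world point X has camera coordinates R X + t; the wrist camera has in their place "tool_from_camera" (4x4, takes a point from camera to tool coordinates, whose origin is the TCP and whose axes are the tool frame's). Camera axes: x right, y down, z forward; pixel columns grow to the right and rows downward; lengths in mm; the calibration is good to about 2 mm. A picture is of the moment at which its call begins: read the wrist's pose just before it. get_calibration takes no time and is no camera call.
- ctrl.finish_job(): hands the job in, once; it reports no verdict.
Trained networks look in the newest picture that a camera, given by its name, has taken for a name from the list of things; names that differ only in an ending like _2 or _b are one class to them, and where a whole thing is asked for, a point or a joint stands for the part that bears it (a point fixed in the world has none). Each returns a list of dicts, best first, with "p" (0 to 1); they miss things now and then, are a little off and sometimes report something else, mostly with a low value. They report only what shows in the picture. A call takes as long as a camera call. They do not tell look-alikes from the thing itself.
- ctrl.spot_in(camera, name): "position" ([column, row] as shares, 0 to 1, of the picture: columns of its width, rows of its height, amid what is visible of it).
The state is a dict: "time_s": time; "joints": joint angles; "dq": joint speeds; "tau": joint torques, N m; "eef_pos": TCP position; "ee_rot": TCP orientation; "force": force on the tool from outside, world axes, zero at the start; "wrist_torque": the same for the moment, N m; "grip_width": opening from 0.0 (shut) to 1.0 (fully open).
Only numpy, scipy, OpenCV 4.12 (cv2) and the standard library are available. Lean on these libraries where they do the work, as an engineer would, in place of code of your own. Each camera call takes 0.05 s, during which the arm holds its last target. There are 200 camera calls.

## Task

Get the clutch housings ready for degreasing: raise the tray by its handle so that all four tip into the enamel tin, then open the degreaser bottle by pressing its safety cap down and turning it counter-clockwise until it comes free, without forcing its lock. Finish still holding the cap in the gripper, upright and at rest, straight above the bottle with its lower rim about 5 cm clear of the top of the neck; do not put it down, and leave everything else where it stands.

Things in the scene. Friction and masses are not known exactly. Their poses are not given: they have to be found in the camera images.
- cradle: Fixed beech cradle of the tipping tray, base 140 x 110 x 14; origin on the table under the tray, its +x points in the pouring direction (tin side), -x to the tray's handle.
- tray (a joint): Hinge of the aluminium tray, rad: 0 level, grows as the handle end is raised, stop at 1.35. Stiff (0.4 N m friction): stays where left. Inside 97 long from end wall to hinge, 66 wide, walls 28 high, floor 4 thick, its underside 100 above the table when level; open at the pouring end, where the floor runs 20 past the hinge. The housings slide out by about 1.2 rad.
- tray_hinge (a point): Point on the tray's hinge line (level, along the cradle's y), at cradle (50, 0, 100) mm.
- tray_handle (a point): Middle of the tray's handle: round bar 10 mm thick parallel to the hinge, 42 out from the tray's end wall, an arm at each end (58 free between). From the hinge it lies 142 mm towards cradle -x and 15 up when the tray is level, so 115 above the table; it swings on an arc about the hinge, up and towards +x, and may turn in the grip.
- tin: Open round blue enamel tin, 130 mm outside, 65 high, wall 4; loose, stands under the pouring end; origin at the centre of its underside.
- housing1: Steel clutch housing: stepped round part, 15 mm thick then 10 mm, 24 high, 20 g, standing loose in the tray; origin at the centre of its thick end face.
- housing2: Steel clutch housing: stepped round part, 15 mm thick then 10 mm, 24 high, 20 g, standing loose in the tray; origin at the centre of its thick end face.
- housing3: Steel clutch housing: stepped round part, 15 mm thick then 10 mm, 24 high, 20 g, standing loose in the tray; origin at the centre of its thick end face.
- housing4: Steel clutch housing: stepped round part, 15 mm thick then 10 mm, 24 high, 20 g, standing loose in the tray; origin at the centre of its thick end face.
- bottle: Squat grey degreaser bottle, 76 mm wide, shoulder at 94 mm, clamped upright between two beech jaws (block 110 x 110 x 40, fixed to the table; jaws along its x). Origin on the table at the bottle's axis, z up. Neck top at 126 mm, with a spring plunger in the mouth that stands up to 140 mm when the cap is off.
- cap: White ribbed push-and-turn cap, 55 mm wide, 40 g, loose but locked on the neck. Origin on its axis at the lower rim of the skirt, 104 mm above the table when locked; z up; flat deck 36 above it. Locked, its x axis lies 75 degrees clockwise (from above) of the bottle's x axis; it is free when the two are parallel (8 degrees either way; a stop about 10 beyond).
- cap_bar (a point): Centre of the grip bar on the cap's deck: 44 long (along the cap's x axis), 18 wide, 22 high; this point is 47 mm above the cap's origin (11 above the deck), on the cap's axis.
- plunger (a joint): Spring plunger under the cap, m: 0 with the cap locked, grows as the cap is pushed down, solid at 0.0095; -0.004 when free. Push 4 N to start, 8 N at 8 mm. The cap must be down at least 6 mm (8 is good) all the while it is turned; then ease off (the spring raises it 4 mm above its locked height) and lift straight up.
- barrel_stand: beech block 50 x 200 x 30 with five upright grey barrels (13 mm thick, 142 high overall); bystander, origin under its centre
- end_plug: small shiny metal plug, 14 mm wide, 22 high, standing; bystander
- pencil_cap: small translucent orange pencil cap, 15 mm wide, 36 high, standing; bystander
- mug: white mug, 80 mm wide, 90 high; bystander
- lead_jar: small jar with a lid, 52 mm wide, 70 high, standing alone on the table; bystander
- screwdriver: screwdriver lying on the table; bystander
Things that resemble listed ones, but are neither listed nor needed, are in the scene too. Leave any brown look-alike of the cap alone.

How it is judged (in metres and radians):
On the way, in this order (a step that is already met when the one before it is completed fails the run):
1. the tray is tipped and all four housings lie in the tin (value of joint tray above 0.5 rad and horizontal distance between each of housing1, housing2, housing3, housing4 and tin below 0.062 m and z of housing1 in the frame of tin between -0.01 and 0.055 m and z of housing2 in the frame of tin between -0.01 and 0.055 m and z of housing3 in the frame of tin between -0.01 and 0.055 m and z of housing4 in the frame of tin between -0.01 and 0.055 m), for 0.2 s.
2. the cap is turned past its lock while pressed down at least 4 mm (value of joint plunger above 0.004 m and z of cap in the frame of bottle below 0.1 m and angle between the x axis of cap and the x axis of bottle, either way round between 0.5 and 1.1 rad), for 0.04 s.
3. the cap, still on the neck, is turned to its free position (within 20 degrees) (angle between the x axis of cap and the x axis of bottle, either way round below 0.35 rad and horizontal distance between cap and bottle below 0.006 m and z of cap in the frame of bottle below 0.115 m), for 0.04 s.
At the end, for the whole second after the job is handed in: All four housings rest in the tin; the cap is held by the fingers (contact force over 1 N), at rest, within 15 degrees of upright, its axis within 30 mm of the bottle's axis, its lower rim 25 to 100 mm above the top of the neck (126 mm), not touching the bottle (horizontal distance between each of housing1, housing2, housing3, housing4 and tin below 0.062 m and z of housing1 in the frame of tin between -0.01 and 0.055 m and z of housing2 in the frame of tin between -0.01 and 0.055 m and z of housing3 in the frame of tin between -0.01 and 0.055 m and z of housing4 in the frame of tin between -0.01 and 0.055 m and z of cap in the frame of bottle between 0.151 and 0.226 m and horizontal distance between cap and bottle below 0.03 m and angle between cap's own z axis and vertical below 0.26 rad and contact force between cap and the fingers above 1 N and contact force between cap and bottle below 0.05 N and linear speed of each of cap, housing1, housing2, housing3, housing4 below 0.03 m/s); the arm keeps its last pose, push and grip.
It fails at once if a bystander or the tin is moved by more than 30 mm (distance of any of barrel_stand, end_plug, pencil_cap, mug, lead_jar, screwdriver, tin from where it was at the start of the episode above 0.03 m).
It fails at once if the cap is forced against the bottle with over 100 N (twisted against its lock, or pulled) (contact force between cap and bottle above 100 N).
It also fails if it takes over 51 s, if anything falls off the work surface, if the arm or the gripper's body presses on something with over 40 N, if the wrist force passes 120 N, or if a joint passes its speed limit or range.

## Working session

There is one attempt and no reset: what is moved stays moved. The work goes in short steps, Python scripts to look and compute and a tool call to move; the robot and the scene stay as the last step left them, time stands still between calls to the robot, and variables do not carry over. Pictures are saved under pics/ and viewed, about 8 in all and at most 12, crops included, and the job is handed in when it is done.

Besides the shell and the picture viewer there is one more tool, called in YAML: its name, and indented under it one key for each argument. play_rows: Moves the arm, as the interface text tells. Its arguments: {"type":"object","properties":{"motion":{"type":"array"},"fingers":{"type":"number"},"squeeze":{"type":"number"}},"required":["motion"]}

```bash
mkdir -p pics; ls; python3 - <<'E'
from rig import ctrl
import cv2,numpy as np
s=ctrl.sense();print(s['time_s'],s['eef_pos'],s['ee_rot'])
for c in("scene","top"):
    im=ctrl.capture(c);cv2.imwrite(f"pics/{c}0.png",im[:,:,::-1])
    k=ctrl.get_calibration(c);print(c,np.round(k['K'],1).tolist(),np.round(k['R'],3).tolist(),np.round(k['t'],1).tolist())
    for n in("cradle","tray_handle","tin","bottle","cap","cap_bar","housing1"):
        print(n,[(round(d['p'],2),round(d['position'][0]*640),round(d['position'][1]*400)) for d in ctrl.spot_in(c,n)][:4])
print(ctrl.get_calibration("wrist"))
E
```

```text
pics
0.0 [ 225.3476751  -473.89694973  230.73683023] [-4.50996405e-04  8.45387853e-01 -5.34152573e-01 -4.51228160e-04]
scene [[489.4, 0.0, 322.2], [0.0, 489.4, 203.0], [0.0, 0.0, 1.0]] [[0.15, 0.989, 0.001], [0.688, -0.104, -0.718], [-0.71, 0.108, -0.696]] [-77.3, -298.3, 1913.2]
cradle [(0.85, 262, 215)]
tray_handle [(0.58, 260, 202)]
tin [(0.6, 258, 254)]
bottle [(0.9, 404, 223)]
cap [(0.72, 367, 232), (0.69, 408, 197), (0.54, 422, 192)]
cap_bar [(0.79, 407, 199), (0.62, 367, 231), (0.44, 420, 190)]
housing1 []
top [[421.1, 0.0, 316.1], [0.0, 421.1, 197.6], [0.0, 0.0, 1.0]] [[-0.024, -1.0, 0.015], [-0.998, 0.023, -0.05], [0.05, -0.016, -0.999]] [7.2, 574.7, 1343.8]
cradle [(0.89, 372, 213)]
tray_handle [(0.71, 375, 209)]
tin [(0.66, 382, 170)]
bottle [(0.8, 244, 202)]
cap [(0.86, 232, 197), (0.82, 215, 236), (0.82, 284, 189)]
cap_bar [(0.6, 277, 191), (0.55, 232, 198), (0.52, 212, 233)]
housing1 []
{'K': array([[295.83601782,   0.        , 321.55608352],
       [  0.        , 295.83601782, 199.76761289],
       [  0.        ,   0.        ,   1.        ]]), 'tool_from_camera': array([[ 9.99999145e-01, -6.74146742e-04,  1.12066661e-03,
        -6.44447892e-01],
       [ 3.30300040e-04,  9.59312144e-01,  2.82347484e-01,
        -7.18340272e+01],
       [-1.26541273e-03, -2.82346873e-01,  9.59311546e-01,
        -1.41181917e+02],
       [ 0.00000000e+00,  0.00000000e+00,  0.00000000e+00,
         1.00000000e+00]])}
```

```bash
python3 - <<'E'
import cv2,numpy as np
a=cv2.imread("pics/top0.png")[110:290,160:440]
b=cv2.imread("pics/scene0.png")[130:330,170:470]
cv2.imwrite("pics/c1.png",cv2.resize(a,(784,504),interpolation=cv2.INTER_CUBIC))
cv2.imwrite("pics/c2.png",cv2.resize(b,(780,520),interpolation=cv2.INTER_CUBIC))
E
```

```text
(no output)
```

View pics/c1.png

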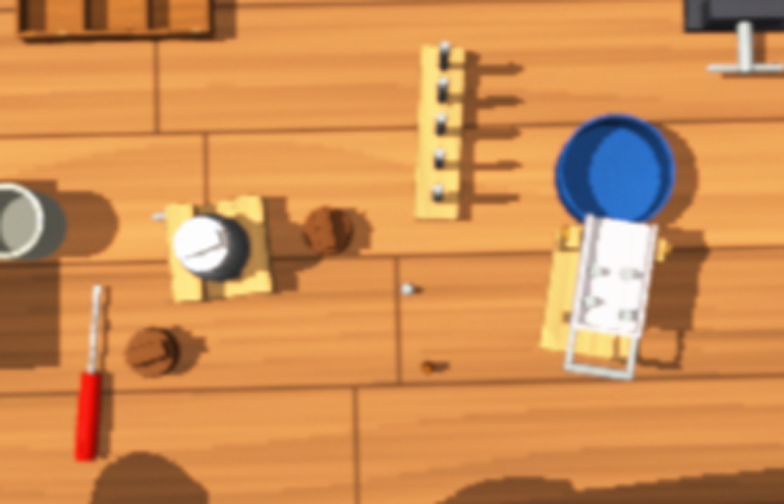

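View pics/c2.png

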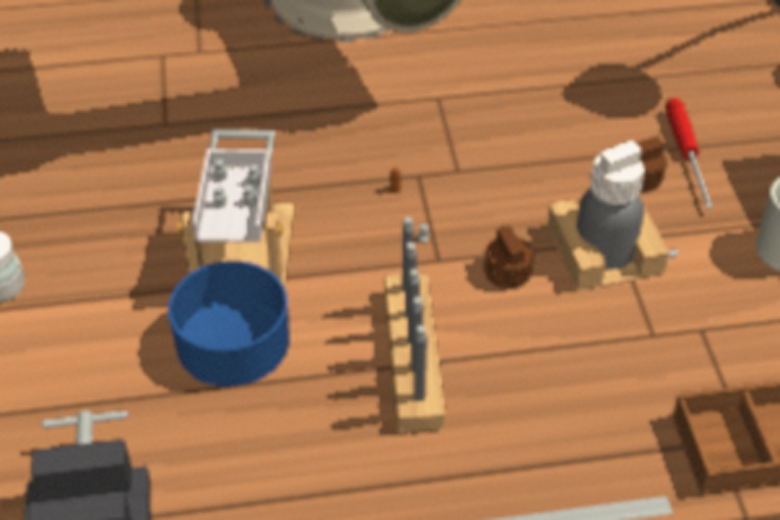

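The top crop shows the tray handle bar from (565,371) to (633,377), with the tin up-image from it. The white cap is at (207,245), its bar rising about 17° to the right, and the clamp jaws run up-image. The scene crop agrees. The brown look-alikes lie at (327,230) and (152,350).

```bash
cat > h.py <<'E'
import numpy as np,cv2
from scipy.spatial.transform import Rotation as R
from rig import ctrl
def ray(cam,px,z,st=None):
    k=ctrl.get_calibration(cam);d=np.linalg.solve(k['K'],[px[0],px[1],1.])
    if cam=="wrist":
        T=np.array(k['tool_from_camera']);w,x,y,q=st['ee_rot'];Q=R.from_quat([x,y,q,w]).as_matrix()
        o=np.array(st['eef_pos'])+Q@T[:3,3];d=Q@T[:3,:3]@d
    else: o=-k['R'].T@k['t'];d=k['R'].T@d
    return o+d*(z-o[2])/d[2]
def tool(st):
    w,x,y,q=st['ee_rot'];return R.from_quat([x,y,q,w]).as_matrix()
def proj(cam,X,st):
    k=ctrl.get_calibration(cam)
    if cam=="wrist":
        T=np.array(k['tool_from_camera']);p=T[:3,:3].T@(tool(st).T@(np.array(X)-st['eef_pos'])-T[:3,3])
    else:p=k['R']@X+k['t']
    p=k['K']@p;return p[:2]/p[2]
E
python3 - <<'E'
from h import *
t=lambda x,y:(160+x/2.8,110+y/2.8)
g=lambda x,y:(170+x/2.6,130+y/2.6)
for n,p,z in(("hL",(565,371),115),("hR",(633,377),115),("hingeL",(570,238),100),("hingeR",(665,246),100),("tin",(615,170),65),("cap",(206,244),150),("barA",(180,255),162),("barB",(228,240),162),("jawTL",(167,207),40),("jawBL",(175,300),40),("jawTR",(262,197),40),("jawBR",(271,291),40)):print(n,ray("top",t(*p),z).round(1))
for n,p,z in(("hL",(274,133),115),("hR",(212,131),115),("tin",(230,300),65),("cap",(617,180),145)):print("s",n,ray("scene",g(*p),z).round(1))
s=ctrl.sense();print(tool(s).round(3))
E
```

```text
hL [ 433.  -137.3  115. ]
hR [ 424.8 -209.5  115. ]
hingeL [ 575.1 -148.7  100. ]
hingeR [ 564.1 -251.4  100. ]
tin [ 651.7 -205.7   65. ]
cap [574.9 234.8 150. ]
barA [563.6 259.3 162. ]
barB [577.8 210.1 162. ]
jawTL [623.8 297.9  40. ]
jawBL [518.8 290.2  40. ]
jawTR [632.7 190.8  40. ]
jawBR [526.3 182.4  40. ]
s hL [ 435.2 -133.9  115. ]
s hR [ 420.7 -206.5  115. ]
s tin [ 645.2 -202.5   65. ]
s cap [604.2 234.3 145. ]
[[ 0.429 -0.903  0.   ]
 [-0.903 -0.429 -0.   ]
 [ 0.    -0.    -1.   ]]
```

play_rows:
  motion:
    - [[-18.5,-31.4,0],[0,0,0]]
    - [[-18.5,-31.4,0],[0,0,-2]]
    - [[-18.5,-31.4,0],[0,0,2]]
    - [[-18.5,-31.4,0],[0,0,0]]
    - [[-18.5,-31.4,0],[0,0,0]]
    - [[-18.5,-31.4,0],[0,0,0]]
    - [[-18.5,-31.4,0],[0,0,0]]
    - [[-18.5,-31.4,0],[0,0,0]]
    - [[-18.5,-31.4,0],[0,0,0]]
    - [[-18.5,-31.4,0],[0,0,0]]
    - [[0,0,0],[0,0,-7]]
    - [[0,0,0],[0,0,-7]]
    - [[0,0,0],[0,0,-7]]
    - [[0,0,0],[0,0,-7]]
    - [[0,0,0],[0,0,-7]]
    - [[0,0,0],[0,0,-7]]
    - [[0,0,0],[0,0,-7]]
    - [[0,0,0],[0,0,-7]]
    - [[0,0,0],[0,0,0]]
    - [[0,0,0],[0,0,0]]
  fingers: 30
  squeeze: 60

```text
time_s: 2.47
eef_pos: [428.5, -171.5, 231.3]
ee_rot: [0.0, 0.997, -0.077, 0.0]
force: [0.6, 0.0, -1.0]
grip_width: 0.35
```

```bash
python3 - <<'E'
from h import *
s=ctrl.sense();im=ctrl.capture("wrist")
im=np.ascontiguousarray(im[:,:,::-1]);print(s['time_s'],s['eef_pos'],tool(s)[:,0].round(3),s['joints'],s['grip_width'])
print(proj("wrist",[429,-172,115],s))
cv2.imwrite("pics/w1.png",im)
E
```

```text
2.4667 [ 428.50548633 -171.52663474  231.32666268] [ 0.988 -0.153  0.   ] [-6.35488664e-01  1.72422750e-01  1.67765391e+00  2.79705703e-05
  1.29144914e+00 -4.82220952e-01] 0.35035014297024214
[322.34829344 196.2178135 ]
```

View pics/w1.png

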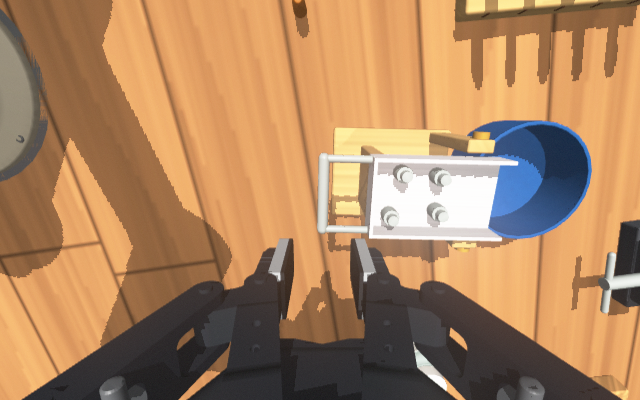

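The wrist view shows the bar from (324,157) to (323,229), midpoint (323.5,193), parallel to the image's vertical. So the jaws are well aligned. All four housings stand in the tray with the tin under its lip.

```bash
python3 - <<'E'
from h import *
s=ctrl.sense()
for p in((324,157),(323,229),(323.5,193)):
    X=ray("wrist",p,115,s);print(X.round(1),(tool(s).T@(X-s['eef_pos'])).round(1))
for p,z in(((494,155),106),((500,237),106),((516,160),132),((501,239),132),((482,137),100),((462,246),100)):
    print(p,ray("wrist",p,z,s).round(1))
E
```

```text
[ 435.8 -137.2  115. ] [  2.  -35.1 116.3]
[ 424.7 -203.6  115. ] [  1.2  32.2 116.3]
[ 430.5 -169.2  115. ] [  1.6  -2.6 116.3]
(494, 155) [ 587.1 -160.2  106. ]
(500, 237) [ 593.7 -242.1  106. ]
(516, 160) [ 590.5 -161.2  132. ]
(501, 239) [ 579.5 -230.3  132. ]
(482, 137) [ 579.5 -143.4  100. ]
(462, 246) [ 559.5 -249.3  100. ]
```

play_rows:
  motion:
    - [[1.6,-2.6,22.5],[0,0,0]]
    - [[0,0,22.5],[0,0,0]]
    - [[0,0,22.5],[0,0,0]]
    - [[0,0,22.5],[0,0,0]]
    - [[0,0,22.5],[0,0,0]]
    - [[0,0,22.5],[0,0,0]]
    - [[0,0,0],[0,0,0]]
    - [[0,0,0],[0,0,0]]

```text
time_s: 3.18
eef_pos: [430.3, -169.1, 96.2]
ee_rot: [-0.0, 0.997, -0.076, -0.001]
force: [0.7, 0.2, -0.2]
grip_width: 0.352
```

play_rows:
  motion:
    - [[0,0,0],[0,0,0]]
    - [[0,0,0],[0,0,0]]
    - [[0,0,0],[0,0,0]]
    - [[0,0,0],[0,0,0]]
    - [[0,0,0],[0,0,0]]
    - [[0,0,0],[0,0,0]]
    - [[0,0,0],[0,0,0]]
  fingers: 0
  squeeze: 40

```text
time_s: 3.77
eef_pos: [430.1, -169.5, 97.7]
ee_rot: [0.0, 0.997, -0.075, -0.0]
force: [-8.3, 0.9, 4.7]
grip_width: 0.098
```

```bash
python3 - <<'E'
import numpy as np
th=np.r_[np.arange(0,.79,.06),np.arange(.82,1.29,.04)];a=th+np.arctan2(15,142)
x=-142.8*np.cos(a);z=142.8*np.sin(a)
for t,i,j in zip(th[1:],np.diff(x),np.diff(z)):print(round(t,2),[round(i,1),0,round(-j,1)])
E
```

```text
0.06 [np.float64(1.2), 0, np.float64(-8.5)]
0.12 [np.float64(1.7), 0, np.float64(-8.4)]
0.18 [np.float64(2.2), 0, np.float64(-8.3)]
0.24 [np.float64(2.7), 0, np.float64(-8.1)]
0.3 [np.float64(3.1), 0, np.float64(-8.0)]
0.36 [np.float64(3.6), 0, np.float64(-7.8)]
0.42 [np.float64(4.1), 0, np.float64(-7.5)]
0.48 [np.float64(4.5), 0, np.float64(-7.3)]
0.54 [np.float64(4.9), 0, np.float64(-7.0)]
0.6 [np.float64(5.4), 0, np.float64(-6.7)]
0.66 [np.float64(5.7), 0, np.float64(-6.4)]
0.72 [np.float64(6.1), 0, np.float64(-6.0)]
0.78 [np.float64(6.5), 0, np.float64(-5.6)]
0.82 [np.float64(4.5), 0, np.float64(-3.5)]
0.86 [np.float64(4.6), 0, np.float64(-3.3)]
0.9 [np.float64(4.8), 0, np.float64(-3.2)]
0.94 [np.float64(4.9), 0, np.float64(-3.0)]
0.98 [np.float64(5.0), 0, np.float64(-2.8)]
1.02 [np.float64(5.1), 0, np.float64(-2.6)]
1.06 [np.float64(5.2), 0, np.float64(-2.4)]
1.1 [np.float64(5.3), 0, np.float64(-2.1)]
1.14 [np.float64(5.4), 0, np.float64(-1.9)]
1.18 [np.float64(5.4), 0, np.float64(-1.7)]
1.22 [np.float64(5.5), 0, np.float64(-1.5)]
1.26 [np.float64(5.6), 0, np.float64(-1.3)]
```

play_rows:
  motion:
    - [[1.2,0,-8.5],[0,0,0]]
    - [[1.7,0,-8.4],[0,0,0]]
    - [[2.2,0,-8.3],[0,0,0]]
    - [[2.7,0,-8.1],[0,0,0]]
    - [[3.1,0,-8.0],[0,0,0]]
    - [[3.6,0,-7.8],[0,0,0]]
    - [[4.1,0,-7.5],[0,0,0]]
    - [[0,0,0],[0,0,0]]

```text
time_s: 4.43
eef_pos: [447.8, -172.6, 155.1]
ee_rot: [0.001, 0.997, -0.075, -0.002]
force: [-15.1, -2.7, 9.0]
grip_width: 0.096
```

play_rows:
  motion:
    - [[4.5,0,-7.3],[0,0,0]]
    - [[4.9,0,-7.0],[0,0,0]]
    - [[5.4,0,-6.7],[0,0,0]]
    - [[5.7,0,-6.4],[0,0,0]]
    - [[6.1,0,-6.0],[0,0,0]]
    - [[6.5,0,-5.6],[0,0,0]]
    - [[0,0,0],[0,0,0]]

```text
time_s: 5.02
eef_pos: [480.5, -178.4, 196.0]
ee_rot: [0.002, 0.997, -0.075, -0.001]
force: [-19.8, -3.9, 24.1]
grip_width: 0.097
```

play_rows:
  motion:
    - [[3.5,0,-4.5],[0,0,0]]
    - [[3.8,0,-4.1],[0,0,0]]
    - [[4.4,0,-3.8],[0,0,0]]
    - [[4.7,0,-3.2],[0,0,0]]
    - [[4.9,0,-3.0],[0,0,0]]
    - [[5.1,0,-2.7],[0,0,0]]
    - [[5.2,0,-2.5],[0,0,0]]
    - [[5.3,0,-2.2],[0,0,0]]
    - [[0,0,0],[0,0,0]]

```text
time_s: 5.77
eef_pos: [518.2, -185.0, 220.4]
ee_rot: [0.003, 0.997, -0.076, 0.001]
force: [-4.4, -12.1, 4.2]
grip_width: 0.095
```

play_rows:
  motion:
    - [[5.4,0.3,-1.9],[0,0,0]]
    - [[5.4,0.3,-1.7],[0,0,0]]
    - [[5.5,0.3,-1.5],[0,0,0]]
    - [[5.6,0.3,-1.3],[0,0,0]]
    - [[5.6,0,-1.0],[0,0,0]]
    - [[0,0,0],[0,0,0]]
    - [[0,0,0],[0,0,0]]
    - [[0,0,0],[0,0,0]]
    - [[0,0,0],[0,0,0]]

```text
time_s: 6.52
eef_pos: [545.5, -189.4, 228.0]
ee_rot: [0.002, 0.997, -0.076, 0.002]
force: [-0.6, -6.1, 4.3]
grip_width: 0.101
```

```bash
python3 - <<'E'
from h import *
a=ctrl.capture("scene")[:,:,::-1];b=ctrl.capture("wrist")[:,:,::-1]
a=cv2.resize(a[150:300,190:340],(400,400),interpolation=cv2.INTER_CUBIC)
cv2.imwrite("pics/t2.png",np.hstack([a,b[:,240:640]]))
print(ctrl.spot_in("scene","housing1"))
E
```

```text
[]
```

View pics/t2.png

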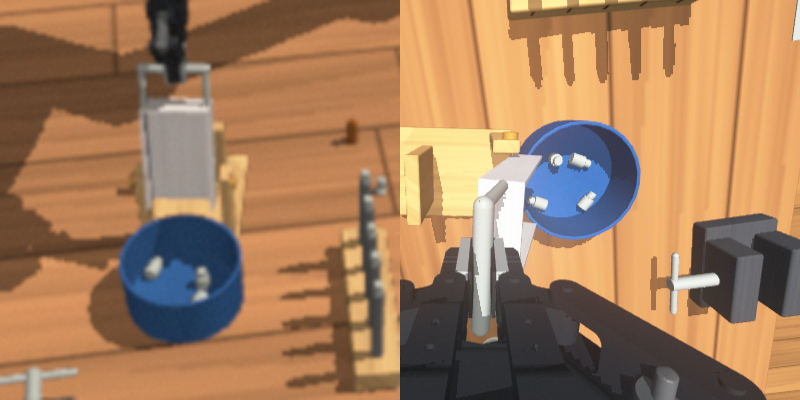

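The four housings are all in the tin: wrist crop (556,160), (578,160), (538,203), (587,202). I'll release the handle, rise, and go to the bottle.

play_rows:
  motion:
    - [[0,0,0],[0,0,0]]
    - [[0,0,0],[0,0,0]]
    - [[0,0,0],[0,0,0]]
    - [[0,0,0],[0,0,0]]
    - [[0,0,-10],[0,0,0]]
    - [[0,0,-20],[0,0,0]]
    - [[0,0,-20],[0,0,0]]
    - [[0,0,-20],[0,0,0]]
    - [[0,0,0],[0,0,0]]
  fingers: 30

```text
time_s: 7.42
eef_pos: [546.0, -188.1, 300.2]
ee_rot: [0.002, 0.997, -0.075, 0.003]
force: [0.2, -0.0, 0.6]
grip_width: 0.352
```

play_rows:
  motion:
    - [[-3,-35.5,0],[0,0,0]]
    - [[-3,-35.5,0],[0,0,0]]
    - [[-3,-35.5,0],[0,0,0]]
    - [[-3,-35.5,0],[0,0,0]]
    - [[-3,-35.5,0],[0,0,0]]
    - [[-3,-35.5,0],[0,0,0]]
    - [[-3,-35.5,0],[0,0,0]]
    - [[-3,-35.5,0],[0,0,0]]
    - [[-3,-35.5,0],[0,0,0]]
    - [[-3,-35.5,0],[0,0,0]]
    - [[-3,-35.5,0],[0,0,0]]
    - [[-3,-35.5,0],[0,0,0]]
    - [[0,0,15],[0,0,-6.25]]
    - [[0,0,15],[0,0,-6.25]]
    - [[0,0,15],[0,0,-6.25]]
    - [[0,0,0],[0,0,-6.25]]
    - [[0,0,0],[0,0,0]]
    - [[0,0,0],[0,0,0]]
  fingers: 60

```text
time_s: 8.92
eef_pos: [573.0, 239.0, 250.7]
ee_rot: [-0.0, 0.99, 0.141, 0.0]
force: [-0.0, -0.3, 0.5]
grip_width: 0.706
```

```bash
python3 - <<'E'
from h import *
s=ctrl.sense();im=np.ascontiguousarray(ctrl.capture("wrist")[:,:,::-1]);print(s['time_s'],s['eef_pos'],tool(s).round(3).tolist(),s['joints'],s['force'])
for n in("cap","cap_bar","bottle"):
  for d in ctrl.spot_in("wrist",n)[:3]:
    p=d['position'][0]*640,d['position'][1]*400;print(n,d['p'],np.round(p),ray("wrist",p,162 if n!="bottle" else 94,s).round(1))
cv2.imwrite("pics/w3.png",cv2.resize(im[60:300,160:480],(800,600),interpolation=cv2.INTER_CUBIC))
E
```

```text
8.9167 [573.03682049 238.97889938 250.72482664] [[0.96, 0.28, 0.0], [0.28, -0.96, 0.0], [0.0, -0.0, -1.0]] [ 2.06652395e-01  5.19087432e-01  1.14627530e+00  6.23110738e-05
  1.47581897e+00 -7.69328121e-02] [-0.00957591 -0.30132372  0.49369165]
cap 0.94 [311. 259.] [577.8 189.9 162. ]
cap 0.85 [246.  74.] [493.2 318.9 162. ]
cap 0.63 [321. 187.] [568.4 253.5 162. ]
cap_bar 0.91 [324. 190.] [571.2 251.3 162. ]
cap_bar 0.72 [247.  76.] [494.3 317.6 162. ]
cap_bar 0.63 [329. 332.] [614.7 121.7 162. ]
bottle 0.8 [322. 152.] [564.3 272.2  94. ]
```

View pics/w3.png

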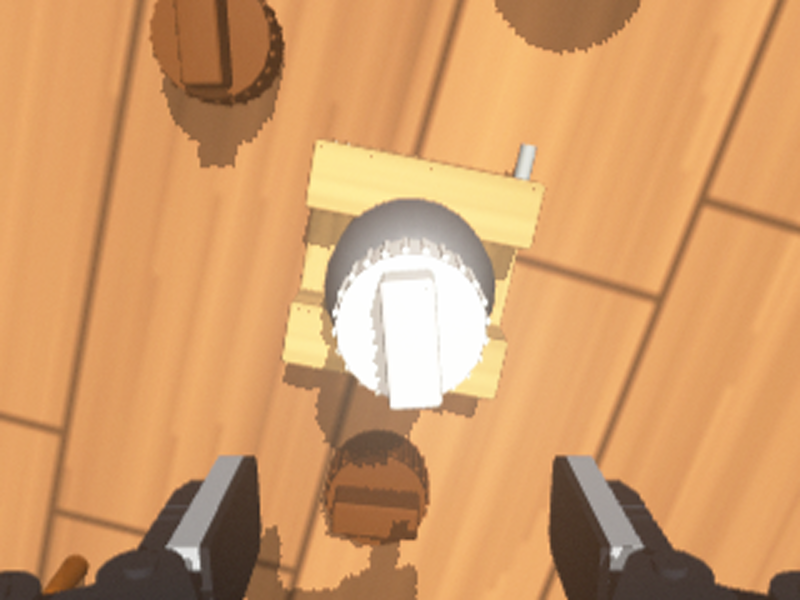

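The wrist view shows the white cap's bar top with crop corners (382,279), (432,275), (441,405) and (390,409). The jaws are beneath it, with edges from (317,140) to (543,182).

```bash
python3 - <<'E'
from h import *
s=ctrl.sense();g=lambda p:(160+p[0]/2.5,60+p[1]/2.5)
C=np.array([ray("wrist",g(p),162,s) for p in((382,279),(432,275),(441,405),(390,409))])
print(C.round(1),C.mean(0));L=(tool(s).T@(C-s['eef_pos']).T).T;print("tool",L.round(1),L.mean(0).round(1))
d=(L[2]+L[3]-L[0]-L[1])/2;print("bar angle from tool y deg (about tool z)",np.degrees(np.arctan2(-d[0],d[1])))
for c,r,h in((411,326,140),):print("deck",ray("wrist",g((c,r)),h,s).round(1))
J=[ray("wrist",g(p),40,s) for p in((317,140),(543,182),(285,362),(493,397))]
print(np.round(J,1),np.mean(J,0));
for a,b in((0,1),(2,3)):
    v=J[b]-J[a];print("jaw deg",np.degrees(np.arctan2(v[1],v[0])))
for p,z in(((411,276),94),):print("bottle",ray("wrist",g(p),z,s))
print([ (n,proj("top",C.mean(0),s)) for n in "t"])
E
```

```text
[[558.8 263.4 162. ]
 [573.6 269.1 162. ]
 [589.1 228.1 162. ]
 [573.3 222.  162. ]] [573.68724371 245.66481504 162.        ]
tool [[ -6.9 -27.6  88.8]
 [  8.8 -28.9  88.9]
 [ 12.3  14.8  88.9]
 [ -4.7  16.2  88.8]] [ 2.4 -6.3 88.8]
bar angle from tool y deg (about tool z) -3.739468480827568
deck [573.8 245.8 140. ]
[[515.9 293.4  40. ]
 [621.5 304.6  40. ]
 [527.1 185.6  40. ]
 [632.5 197.1  40. ]] [574.27051027 245.17544964  40.        ]
jaw deg 6.098031177331248
jaw deg 6.19320399264482
bottle [571.65619515 254.65878988  94.        ]
[('t', array([229.01828395, 197.4354003 ]))]
```

play_rows:
  motion:
    - [[2.7,-5.9,0],[0,0,-4.8]]
    - [[0,0,20],[0,0,0]]
    - [[0,0,20],[0,0,0]]
    - [[0,0,20],[0,0,0]]
    - [[0,0,20],[0,0,0]]
    - [[0,0,16],[0,0,0]]
    - [[0,0,10.5],[0,0,0]]
    - [[0,0,0],[0,0,0]]
    - [[0,0,0],[0,0,0]]
  fingers: 40
  squeeze: 30

```text
time_s: 9.87
eef_pos: [574.1, 245.3, 144.3]
ee_rot: [-0.0, 0.983, 0.184, 0.0]
force: [-1.1, 0.4, 0.6]
grip_width: 0.467
```

play_rows:
  motion:
    - [[0,0,0],[0,0,0]]
    - [[0,0,0],[0,0,0]]
    - [[0,0,0],[0,0,0]]
    - [[0,0,0],[0,0,0]]
    - [[0,0,0],[0,0,0]]
    - [[0,0,0],[0,0,0]]
    - [[0,0,0],[0,0,0]]
    - [[0,0,0],[0,0,0]]
  fingers: 0

```text
time_s: 10.53
eef_pos: [574.3, 245.4, 144.2]
ee_rot: [-0.0, 0.983, 0.184, 0.001]
force: [2.7, 0.7, 4.5]
grip_width: 0.205
```

play_rows:
  motion:
    - [[0,0,0],[0,0,0]]
    - [[0,0,2],[0,0,0]]
    - [[0,0,2],[0,0,0]]
    - [[0,0,2],[0,0,0]]
    - [[0,0,2],[0,0,0]]
    - [[0,0,0],[0,0,0]]
    - [[0,0,0],[0,0,0]]
    - [[0,0,0],[0,0,0]]
  squeeze: 70

```text
time_s: 11.2
eef_pos: [574.2, 245.4, 136.3]
ee_rot: [-0.0, 0.983, 0.184, 0.001]
force: [2.2, 1.3, 7.4]
grip_width: 0.189
```

```bash
python3 - <<'E'
from h import *
s=ctrl.sense();print(s['eef_pos'],s['force'],s['wrist_torque'],s['joints'])
E
```

```text
[574.23803459 245.41096702 136.3471507 ] [2.20560093 1.30165005 7.38396513] [ 0.13415739 -0.32832513 -0.01550811] [ 2.16557276e-01  6.10167744e-01  1.30070006e+00 -2.83571703e-05
  1.22940131e+00 -1.54000250e-01]
```

play_rows:
  motion:
    - [[0,0,0.8],[0,0,0]]
    - [[0,0,0],[0,0,-2]]
    - [[0,0,0],[0,0,-3]]
    - [[0,0,0],[0,0,-3]]
    - [[0,0,0],[0,0,-3]]
    - [[0,0,0],[0,0,-3]]
    - [[0,0,0],[0,0,-3]]
    - [[0,0,0],[0,0,-3]]
    - [[0,0,0],[0,0,0]]

```text
time_s: 11.95
eef_pos: [574.0, 245.4, 135.8]
ee_rot: [0.0, 0.935, 0.353, 0.0]
force: [-0.4, -0.1, 10.2]
grip_width: 0.186
```

```bash
python3 - <<'E'
from h import *
s=ctrl.sense();print(s['eef_pos'],s['force'],s['wrist_torque'],s['grip_width'])
E
```

```text
[574.01953577 245.35709495 135.84165243] [-0.37000508 -0.05007996 10.15635608] [0.01966934 0.04329667 0.07159983] 0.18645617963242997
```

play_rows:
  motion:
    - [[0,0,0],[0,0,-3]]
    - [[0,0,0],[0,0,-3]]
    - [[0,0,0],[0,0,-3]]
    - [[0,0,0],[0,0,-3]]
    - [[0,0,0],[0,0,-3]]
    - [[0,0,0],[0,0,-3]]
    - [[0,0,0],[0,0,-3]]
    - [[0,0,0],[0,0,-3]]
    - [[0,0,0],[0,0,-3]]
    - [[0,0,0],[0,0,-3]]
    - [[0,0,0],[0,0,0]]

```text
time_s: 12.87
eef_pos: [574.0, 245.4, 135.8]
ee_rot: [0.0, 0.812, 0.583, 0.0]
force: [-0.1, -0.1, 10.4]
grip_width: 0.19
```

```bash
python3 - <<'E'
from h import *
s=ctrl.sense();im=np.ascontiguousarray(ctrl.capture("scene")[:,:,::-1]);print(s['eef_pos'],s['force'],s['wrist_torque'],s['joints'][5])
T=tool(s);print("tool y deg",np.degrees(np.arctan2(T[1,1],T[0,1])))
w=np.ascontiguousarray(ctrl.capture("wrist")[:,:,::-1])
cv2.imwrite("pics/s4.png",np.hstack([cv2.resize(im[150:250,355:455],(400,400),interpolation=cv2.INTER_CUBIC),w[:,120:520]]))
E
```

```text
[573.98311812 245.40063075 135.82073867] [-0.06680631 -0.12345186 10.41267413] [-0.00162132  0.02716097  0.05507192] -1.0294159649076646
tool y deg -18.608345418566365
```

View pics/s4.png

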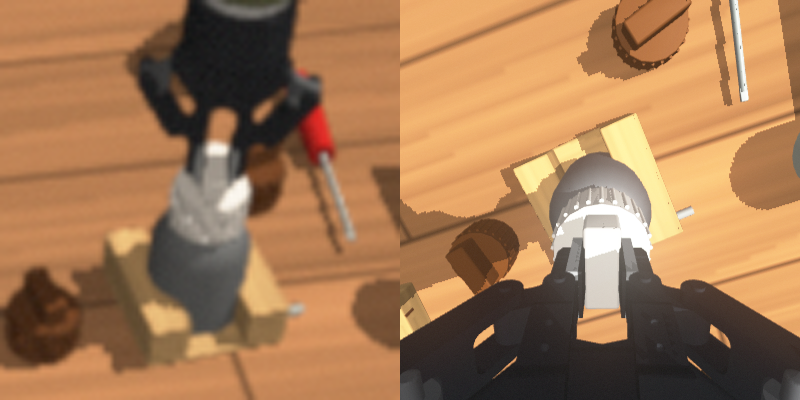

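The bar (scene crop about (215,170)) has turned with the fingers and sits square between the pads at about (602,255). About 25° remain.

play_rows:
  motion:
    - [[0,0,0],[0,0,-3]]
    - [[0,0,0],[0,0,-3]]
    - [[0,0,0],[0,0,-3]]
    - [[0,0,0],[0,0,-3]]
    - [[0,0,0],[0,0,-3]]
    - [[0,0,0],[0,0,-3]]
    - [[0,0,0],[0,0,-3]]
    - [[0,0,0],[0,0,-2.5]]
    - [[0,0,0],[0,0,-1]]
    - [[0,0,0],[0,0,0]]
    - [[0,0,0],[0,0,0]]
    - [[0,0,0],[0,0,0]]

```text
time_s: 13.97
eef_pos: [573.9, 245.4, 135.8]
ee_rot: [0.0, 0.671, 0.742, 0.0]
force: [-0.0, 0.2, 10.6]
grip_width: 0.187
```

play_rows:
  motion:
    - [[0,0,-2],[0,0,0]]
    - [[0,0,-2],[0,0,0]]
    - [[0,0,-2],[0,0,0]]
    - [[0,0,-2],[0,0,0]]
    - [[0,0,-2],[0,0,0]]
    - [[0,0,-2],[0,0,0]]
    - [[0,0,-1],[0,0,0]]
    - [[0,0,0],[0,0,0]]
    - [[0,0,0],[0,0,0]]

```text
time_s: 14.72
eef_pos: [573.7, 245.3, 147.6]
ee_rot: [-0.0, 0.671, 0.742, -0.0]
force: [0.8, 1.7, 2.7]
grip_width: 0.188
```

play_rows:
  motion:
    - [[0,0,-2],[0,0,0]]
    - [[0,0,-2],[0,0,0]]
    - [[0,0,0],[0,0,0]]
    - [[0,0,0],[0,0,0]]

```text
time_s: 15.05
eef_pos: [573.6, 245.2, 151.6]
ee_rot: [-0.0, 0.671, 0.742, -0.0]
force: [0.9, -0.2, 0.0]
grip_width: 0.19
```

play_rows:
  motion:
    - [[0,0,-4],[0,0,0]]
    - [[0,0,-4],[0,0,0]]
    - [[0,0,-5],[0,0,0]]
    - [[0,0,-6],[0,0,0]]
    - [[0,0,-7],[0,0,0]]
    - [[0,0,-8],[0,0,0]]
    - [[0,0,-8],[0,0,0]]
    - [[0,0,-8],[0,0,0]]
    - [[0,0,-7],[0,0,0]]
    - [[0,0,-5],[0,0,0]]
    - [[0,0,-2.5],[0,0,0]]
    - [[0,0,0],[0,0,0]]
    - [[0,0,0],[0,0,0]]
    - [[0,0,0],[0,0,0]]
    - [[0,0,0],[0,0,0]]
    - [[0,0,0],[0,0,0]]

```text
time_s: 16.38
eef_pos: [573.8, 245.3, 216.2]
ee_rot: [-0.0, 0.671, 0.742, -0.0]
force: [-0.6, -0.5, 0.0]
grip_width: 0.188
```

```bash
python3 - <<'E'
from h import *
s=ctrl.sense();print(s['eef_pos'],s['force'],s['grip_width'],np.abs(s['dq']).max())
im=ctrl.capture("scene")[:,:,::-1]
cv2.imwrite("pics/s5.png",np.hstack([cv2.resize(im[130:250,345:465],(400,400),interpolation=cv2.INTER_CUBIC),cv2.resize(im[150:300,190:340],(400,400),interpolation=cv2.INTER_CUBIC)]))
E
```

```text
[573.80901889 245.29197605 216.1556306 ] [-0.58104282 -0.4601216   0.02975691] 0.18775160471026475 0.0019179833313221451
```

View pics/s5.png

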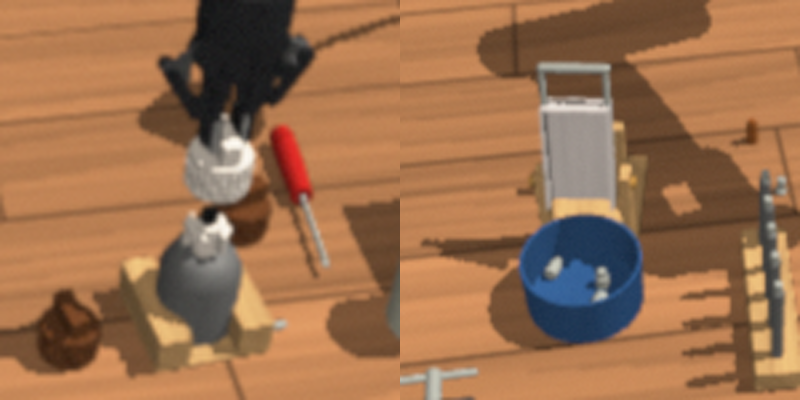

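The cap hangs upright in the fingers at (220,165), clear above the bare neck at (208,232). The tray is still tipped, and the housings are in the tin at (585,275).

```bash
python3 -c "
from rig import ctrl
print(ctrl.finish_job())"
```

```text
the job is handed in; nothing more can be done
None
```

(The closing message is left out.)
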